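# Put the slicer's julienne blade away

## Task

Push the slicer's spring-loaded ejector tab all the way in, so that the julienne blade cassette slides out of the slicer's side. Take the cassette, lay it flat on the floor of the open blade box with the blades facing up, then set the loose lid on the box so that it sits seated and level. Do not drop the cassette or the lid, let the ejector spring back, and leave the food holder, spice jar, bowl and mug where they are.

Things in the scene. Friction and masses are not known exactly. Their poses are not given: they have to be found in the camera images.
- slicer: Fixed mandoline slicer of steel and aluminium, 424 mm long, 150 mm wide, loop handle at its +x end, laid flat across a steel catch pan 325 x 265 mm with its rim 65 mm high. Origin on the worktop below its centre; x along its length, y across, z up. Side rails (y = +-63 to +-75 mm) are 110 mm high, with a 54 mm gap at x = 0 where a channel crosses along y; plates 103 mm high.
- cassette_exit (a point): Open end of the cassette channel, at the slicer's +y side face (y = 75 mm), floor height, 83 mm above the worktop; axes as the slicer's. The cassette slides out here along +y. The channel is 150 mm long, 46 mm wide; its edges overhang the cassette 5 mm each side, top at 103.5 mm. Out to the pan's rim (45 mm further) there is only the pan's floor, 3 mm high, below.
- ejector (a joint): Travel in m of the spring-loaded ejector slide: 0 at rest, 0.055 pushed all the way in, along the slicer's +y. Clicking the cassette out of its ball detents takes about 6 N in the first few mm; after that the push needs 4 N, rising to 9 N at the end stop. It springs back when let go; the cassette stays out.
- thumb_tab (a point): Middle of the top of the ejector's upright black thumb tab at the slicer's -y side, 138 mm above the worktop; moves with the ejector. The tab is 30 mm wide (slicer x), 12 mm thick (slicer y: this point +-6 mm) and stands free 34 mm above the channel's top edges. Push its face that looks to the slicer's -y, from outside; nothing stands in the way there. Axes as the slicer's.
- cassette: Black plastic frame 44 (x) x 130 (y) x 16 mm (z) with upright steel blades, 80 g. Origin: centre of underside; z up, out of the blades. Starts in the slicer's channel, flush with its +y face, axes as the slicer's. Ejected, it stays level, standing 55 mm out: grip that end across its 44 mm and draw it 85 mm or more further along the slicer's +y, under 3 N, before lifting.
- blade_box: Open white plastic box, outside 160 (x) x 114 (y) x 40 mm high, inside 150 x 104 x 35 mm deep, walls and floor 5 mm. It does not move. Origin: centre of its underside on the worktop.
- box_floor (a point): Centre of the blade box's inner floor, 5 mm above the worktop; axes as the box's.
- box_rim (a point): Centre of the blade box's mouth, at the height of the rim, 40 mm above the worktop.
- lid: Loose white lid of the box, 180 g: plate 164 (x) x 118 (y) x 5 mm, its underside 6 mm above the origin. Below it a stepped plug enters the box's mouth: 143 x 97 x 3 mm (3.5 mm play each side), then 136 x 90 x 3 mm (7 mm play). Origin: centre of the plug's underside, on the worktop at the start, 34 mm above it when seated. Fits either way round.
- lid_handle (a point): Middle of the top of the lid's grey bar handle, 41 mm above the lid's origin; the bar is 80 mm long (lid x), 22 mm wide (lid y) and stands 30 mm above the plate. Axes as the lid's.
- guard: Bystander: the slicer's black plastic food holder, 92 mm across, 68 mm high, standing on the worktop. Origin: centre of its underside.
- bowl: Bystander: small steel bowl, 150 mm across, 65 mm high. Origin: centre of its underside.
- mug: Bystander: white mug, 80 mm across, 90 mm high. Origin: centre of its underside.
- spices: Bystander: glass spice jar, 50 mm across, 85 mm high. Origin: centre of its underside.
Not all that is in view belongs to the job. Leave any turquoise look-alike of the lid alone.

How it is judged:
By the outcome, as a careful person would: the job done as asked, in the order asked, and still so for the second after the job is handed in, with the robot touching nothing.
It also fails if it takes over 72 s, if anything falls off the work surface, if the arm or the gripper's body presses on something with over 40 N, if the wrist force passes 120 N, or if a joint passes its speed limit or range.

## Robot

A 6-joint arm with a two-finger parallel gripper is mounted at the origin on the work surface. World frame = base frame: x ahead of the robot, y to its left, z up, the work surface at z = 0. Lengths are in m, angles in rad, forces in N, time in s.
With the tool pointing down it reaches from about 0.35 to 0.775 m from the base axis. Payload 7.3 kg.
Tool frame: the origin (TCP) lies midway between the tips of the shut fingers; the grasp point (between the pads) lies 19 mm behind it; z points along the fingers, y is the direction in which the jaws open and shut (so a half turn about z gives the same grasp; the last joint's range is limited). The gripper opens to 92 mm and grips with 3 to 60 N. Pads are 19 mm wide; open, the fingers measure 130 mm over their backs; the gripper's body (75 mm by 190 mm) begins 47 mm behind the grasp point.
Start: joints at [1.068, 0.342, 1.524, -0, 1.275, -0.146], TCP at [0.183, 0.492, 0.227] pointing down, gripper open.
Joint ranges: [-2.53, 2.53], [-0.77, 2.02], [0.04, 2.7], [-1, 4.14], [0.28, 2.66], [-3.11, 3.11]. Speed limits (rad/s): [2.57, 2.57, 3.14, 3.14, 3.14, 3.14].

## Interface

Orientations are given as [roll, pitch, yaw] about the fixed x, y, z axes, in that order (R = Rz(yaw) Ry(pitch) Rx(roll)).
In Python, from cell import status, eyes, job gives the robot as it stands.
- The arm moves only by the tool jog_arm, never from a script. Its argument "series" is a list of rows, each a list of 3 entries, a list of its own where there are three numbers: the gripper command: -1 is shut, 1 is fully open, values between are in proportion, then the shift along the tool's x, y, z in m, then the turn, a rotation vector about the tool's x, y, z in rad. In form: [[grip, [x, y, z], [ax, ay, az]], ...]. A call has 1 to 12 rows; each row is the pose to reach, as a shift and turn from the pose commanded when the call began, along the tool's axes at that moment; what a row does not reach only later rows make up. A row lasts 1/12 s, in which the tool goes at most 41.7 mm and 7.16 degrees, less where a joint would pass 70% of its speed; a pose out of reach is approached as far as the arm can. A call with a gripper value outside its range is refused whole. The fingers move at their own pace and stop on an object; "squeeze" is the grip in N (left out, the last holds). Time passes only in rows, so rows that repeat a pose let the fingers close. It gives the time, the measured TCP pose, the force and the opening at its end, in the units of the state.
- status.observe(): the state, without advancing time (a new reading comes with each control period).
- eyes.read_camera(name): name is "scene" or "top"; returns a dict with "img" (420x560x3 uint8, red, green, blue), "range_z" (420x560 float32, m along the optical axis (not along the pixel's ray), 0 where there is no reading), "camera_matrix" (3x3 intrinsics, pixels), "T" (4x4, takes a point from camera to world coordinates). Camera axes: x right, y down, z forward; pixel columns grow to the right and rows downward; lengths in m; the calibration is good to about 2 mm. A picture is of the moment at which its call begins.
- job.hand_in(): hands the job in, once; it reports no verdict.
The state is a dict: "time": time; "qpos": joint angles; "qvel": joint speeds; "joint_efforts": joint torques, N m; "tool_pos": TCP position; "tool_rot": TCP orientation; "contact_force": force on the tool from outside, world axes, zero at the start; "torque": the same for the moment, N m; "opening": finger opening in m.
Only numpy, scipy, OpenCV 4.12 (cv2) and the standard library are available. Lean on these libraries where they do the work, as an engineer would, in place of code of your own. Each camera call takes 0.05 s, during which the arm holds its last target.

## Working session

There is one attempt and no reset: what is moved stays moved. The work goes in short steps, Python scripts to look and compute and a tool call to move; the robot and the scene stay as the last step left them, time stands still between calls to the robot, and variables do not carry over. Pictures are saved under pics/ and viewed, and the job is handed in when it is done.

Besides the shell and the picture viewer there is one more tool, called after "Call:" as name([rows], argument=value, ...), one row to a line, values as JSON. jog_arm: Moves the arm, as the interface text tells. Its arguments: {"type":"object","properties":{"series":{"type":"array","items":{"type":"array"}},"squeeze":{"type":"number"}},"required":["series"]}

```bash
mkdir -p pics; ls; python3 - <<'E'
from cell import status, eyes, job
import cv2,numpy as np
s=status.observe(); print(s)
for n in("scene","top"):
    c=eyes.read_camera(n); cv2.imwrite(f"pics/{n}0.png",c["img"][:,:,::-1]); np.savez(f"{n}0.npz",**c)
    print(n,c["camera_matrix"],c["T"])
E
```

```text
pics
{'time': 0.0, 'qpos': array([ 1.06798627e+00,  3.42747409e-01,  1.52498149e+00, -3.76381798e-05,
        1.27542161e+00, -1.46025241e-01]), 'qvel': array([ 0.00138238, -0.00080393,  0.00107728, -0.00092759, -0.00041598,
        0.00207656]), 'joint_efforts': array([ 8.20058231e-04, -4.31232941e+01, -2.44225770e+01,  7.20080500e-02,
        5.57054719e-02, -9.75251965e-05]), 'tool_pos': array([0.18317096, 0.491583  , 0.22604456]), 'tool_rot': array([-3.14004614e+00, -1.91070871e-04,  2.78481868e+00]), 'contact_force': array([-0.59559683,  0.85130461,  0.71941047]), 'torque': array([ 0.05337037, -0.03098545,  0.01334243]), 'opening': 0.09158259195112171}
scene [[542.3444915    0.         279.35899178]
 [  0.         542.3444915  208.49580228]
 [  0.           0.           1.        ]] [[-9.42635718e-04  8.63963797e-01 -5.03553045e-01  1.23988780e+00]
 [ 9.99923700e-01 -5.38788188e-03 -1.11160060e-02  1.23092042e-01]
 [-1.23169111e-02 -5.03525102e-01 -8.63892797e-01  1.39205595e+00]
 [ 0.00000000e+00  0.00000000e+00  0.00000000e+00  1.00000000e+00]]
top [[472.41846639   0.         274.40968134]
 [  0.         472.41846639 212.66881761]
 [  0.           0.           1.        ]] [[ 0.0261632  -0.98317672  0.18077339  0.24142751]
 [-0.99930196 -0.03054653 -0.02150594  0.13460073]
 [ 0.02666614 -0.18008454 -0.98328962  1.44792806]
 [ 0.          0.          0.          1.        ]]
```

View pics/scene0.png

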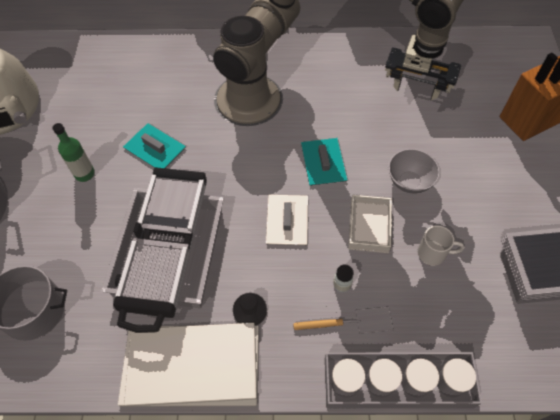

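View pics/top0.png

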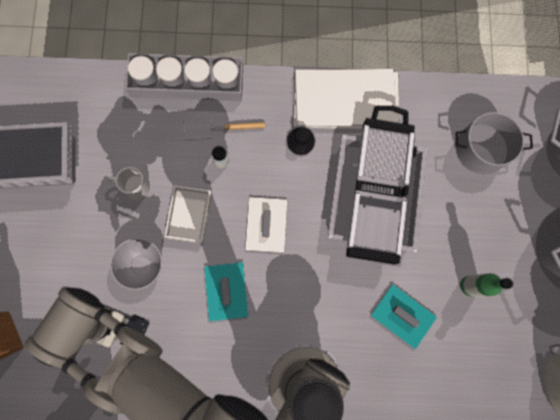

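The scene view shows the slicer at (165,240) with its handle at (140,318). The white lid is at (288,220) and the open box at (371,223). The turquoise look-alikes are at (155,147) and (325,160). Next I'll measure these.

```bash
cat > h.py <<'E'
import numpy as np,cv2
def cloud(c):
    z=c["range_z"];K=c["camera_matrix"];T=c["T"]
    v,u=np.indices(z.shape)
    P=np.stack([(u-K[0,2])/K[0,0]*z,(v-K[1,2])/K[1,1]*z,z],-1)@T[:3,:3].T+T[:3,3]
    P[z<=0]=np.nan
    return P
def proj(c,p):
    T=c["T"];q=(np.asarray(p)-T[:3,3])@T[:3,:3];K=c["camera_matrix"]
    return q[...,:2]/q[...,2:]*[K[0,0],K[1,1]]+K[:2,2]
E
python3 - <<'E'
from h import *
for n in("scene","top"):
    c=np.load(f"{n}0.npz");P=cloud(c)
    z=P[...,2]
    print(n,"table z",np.nanmedian(z))
    pts={"scene":dict(slicer=(170,190),plate=(150,270),lid=(278,235),box=(371,223),boxrim=(352,220),guard=(250,305),jar=(344,272),bowl=(413,170),mug=(435,240)),
     "top":dict(slicer=(380,220),plate=(388,150),lid=(255,240),box=(190,210),boxrim=(168,215),guard=(300,138),jar=(219,152),bowl=(137,262),mug=(130,180))}[n]
    for k,(u,v) in pts.items(): print(k,P[v,u].round(3))
    # height map enlarged
    img=c["img"][:,:,::-1]
    if n=="scene": a=img[150:350,90:240]; b=img[170:270,250:410]
    else: a=img[95:275,320:440]; b=img[165:265,150:300]
    cv2.imwrite(f"pics/{n}_sl.png",cv2.resize(a,None,fx=3,fy=3,interpolation=2)); 
    cv2.imwrite(f"pics/{n}_bx.png",cv2.resize(b,None,fx=5,fy=5,interpolation=2))
E
```

```text
scene table z 0.001413736595281323
slicer [ 0.424 -0.202  0.1  ]
plate [ 0.668 -0.23   0.098]
lid [0.524 0.102 0.013]
box [0.484 0.371 0.009]
boxrim [0.49  0.313 0.039]
guard [0.752 0.031 0.062]
jar [0.669 0.275 0.081]
bowl [0.302 0.514 0.013]
mug [0.541 0.548 0.01 ]
top table z 0.0013732186615242892
slicer [ 0.477 -0.202  0.101]
plate [nan nan nan]
lid [0.418 0.16  0.017]
box [0.507 0.365 0.003]
boxrim [0.483 0.424 0.04 ]
guard [0.73  0.032 0.069]
jar [0.67  0.275 0.089]
bowl [0.342 0.515 0.004]
mug [0.597 0.557 0.004]
```

View pics/scene_sl.png

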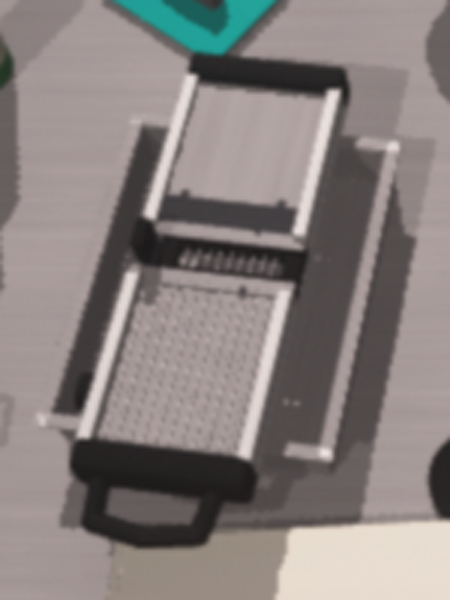

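View pics/top_sl.png

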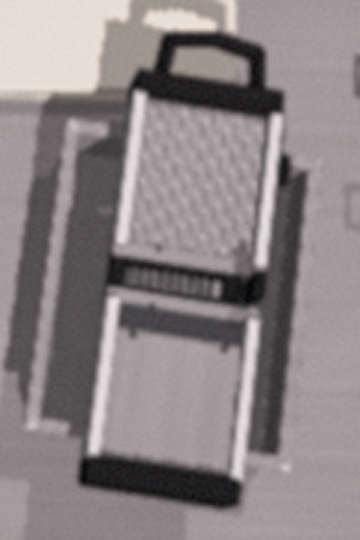

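View pics/scene_bx.png

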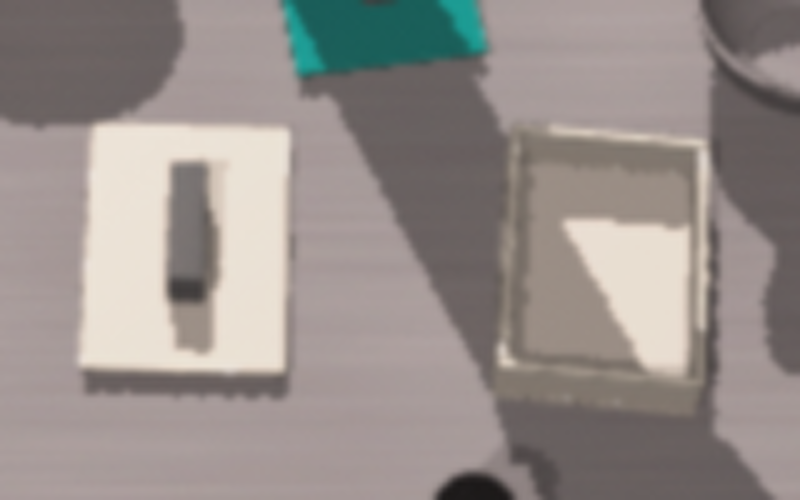

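```bash
python3 - <<'E'
from h import *
def rect(n,box,zlo,zhi,xy):
    c=np.load(f"{n}0.npz");P=cloud(c)
    u0,v0,u1,v1=box
    Q=P[v0:v1,u0:u1].reshape(-1,3)
    m=(Q[:,2]>zlo)&(Q[:,2]<zhi)
    Q=Q[m]; r=cv2.minAreaRect(Q[:,:2].astype(np.float32)); return len(Q),np.round(r[0],4),np.round(r[1],4),r[2],np.median(Q[:,2])
# lid plate z 9..13 / handle
print("lid s",rect("scene",(260,185,320,255),.005,.018,0))
print("hnd s",rect("scene",(275,195,300,245),.036,.05,0))
print("lid t",rect("top",(235,185,300,265),.005,.018,0))
print("hnd t",rect("top",(255,195,280,245),.036,.05,0))
print("box s",rect("scene",(340,185,402,262),.036,.045,0))
print("box t",rect("top",(155,175,220,255),.036,.045,0))
print("slicer s rails",rect("scene",(95,160,225,320),.105,.116,0))
print("slicer t rails",rect("top",(330,100,430,275),.105,.116,0))
print("tab s",rect("scene",(95,200,230,280),.125,.15,0))
print("tab t",rect("top",(330,160,430,210),.125,.15,0))
E
```

```text
lid s (1853, array([0.465 , 0.1347]), array([0.1768, 0.2315]), 89.58187866210938, np.float64(0.01044885790120853))
hnd s (168, array([0.4705, 0.1275]), array([0.021 , 0.0813]), 86.85414123535156, np.float64(0.04077101095424718))
lid t (2005, array([0.4705, 0.1243]), array([0.2475, 0.2002]), 1.8461155891418457, np.float64(0.010903246972550962))
hnd t (182, array([0.4684, 0.1278]), array([0.0219, 0.0798]), 88.04322814941406, np.float64(0.04110312129262461))
box s (299, array([0.469 , 0.3798]), array([0.1392, 0.2122]), 81.3640365600586, np.float64(0.03944848343367524))
box t (294, array([0.4638, 0.3708]), array([0.124 , 0.2225]), 79.06627655029297, np.float64(0.040026852736707585))
slicer s rails (3004, array([ 0.5836, -0.2157]), array([0.1653, 0.4565]), 82.21942901611328, np.float64(0.10900455223423389))
slicer t rails (2929, array([ 0.5952, -0.2172]), array([0.1647, 0.4751]), 82.28658294677734, np.float64(0.10893819299925478))
tab s (66, array([ 0.5618, -0.2701]), array([0.0153, 0.0321]), 79.06273651123047, np.float64(0.13568311829530155))
tab t (55, array([ 0.5613, -0.271 ]), array([0.0143, 0.0287]), 80.4820327758789, np.float64(0.13720441304014175))
```

```bash
cat > fit.py <<'E'
from h import *
from scipy.optimize import differential_evolution as DE
def sel(n,box,zlo,zhi,minb=None,src="0"):
    c=np.load(f"{n}{src}.npz");P=cloud(c);u0,v0,u1,v1=box
    Q=P[v0:v1,u0:u1].reshape(-1,3);b=c["img"][v0:v1,u0:u1].reshape(-1,3).mean(1)
    m=(Q[:,2]>zlo)&(Q[:,2]<zhi)
    if minb: m&=b>minb
    return Q[m]
def loc(Q,x,y,a):
    d=Q[:,:2]-[x,y];c,s=np.cos(a),np.sin(a)
    return np.stack([d[:,0]*c+d[:,1]*s,-d[:,0]*s+d[:,1]*c],1)
def sdr(q,hx,hy):
    d=np.abs(q)-[hx,hy]
    return np.linalg.norm(np.maximum(d,0),axis=1)+np.minimum(d.max(1),0)
def fit(f,Q,x0,a0,w=.03,da=.2):
    g=lambda p:np.minimum(np.abs(f(loc(Q,*p))),.008).mean()
    r=DE(g,[(x0[0]-w,x0[0]+w),(x0[1]-w,x0[1]+w),(a0-da,a0+da)],seed=0,tol=1e-8)
    return r.x.round(4),round(r.fun,5),len(Q)
E
python3 - <<'E'
from fit import *
# box rim: centreline of rim rectangle 155x109
for n,b in(("scene",(340,185,402,262)),("top",(155,175,220,255))):
    print("box",n,fit(lambda q:sdr(q,.0775,.0545),sel(n,b,.036,.043),(.467,.37),-.1))
def rails(q): # distance to rail centrelines y=+-69, x 27..~200 both sides
    ax=np.abs(q[:,0]); dy=np.abs(np.abs(q[:,1])-.069); dx=np.maximum(.027-ax,0); return np.hypot(dy,dx)
for n,b in(("scene",(95,160,225,320)),("top",(330,100,430,275))):
    Q=sel(n,b,.106,.113,130); print("sl",n,fit(rails,Q,(.56,-.2),-.14))
    r=fit(rails,Q,(.56,-.2),-.14)[0]; l=loc(Q,*r); 
    print(np.percentile(l[:,0],[1,99]), [np.percentile(l[(l[:,0]>0)&(l[:,0]<.1),0],1),np.percentile(l[(l[:,0]<0)&(l[:,0]>-.1),0],99)],np.percentile(np.abs(l[:,1]),[2,50,98]))
for n,b in(("scene",(260,185,320,255)),("top",(235,185,300,265))):
    Q=sel(n,b,.007,.016,90 ); 
    f=lambda q:np.maximum(sdr(q,.082,.059),0)
    Qm=Q
    r=DE(lambda p:(np.minimum(np.maximum(sdr(loc(Qm,*p[:3]),p[3],p[4]),0),.005).mean()+ .02*p[3]*1+.02*p[4]),[(.43,.5),(.1,.16),(-.2,.2),(.06,.1),(.04,.08)],seed=0)
    print("lid",n,r.x.round(4),len(Q))
E
```

```text
box scene (array([ 0.4908,  0.3655, -0.1187]), np.float64(0.0018), 268)
box top (array([ 0.491 ,  0.3657, -0.1207]), np.float64(0.00145), 259)
sl scene (array([ 0.5673, -0.2072, -0.1339]), np.float64(0.00456), 1050)
[-0.17648409  0.18190949] [np.float64(0.023599045912712426), np.float64(-0.014130947698104614)] [0.00316074 0.06612778 0.07436739]
sl top (array([ 0.5724, -0.2076, -0.1315]), np.float64(0.00497), 1105)
[-0.18250652  0.18145257] [np.float64(0.014983332167579076), np.float64(-0.022198373406041787)] [0.00300527 0.0652841  0.07480226]
lid scene [ 0.4689  0.1277 -0.0264  0.0815  0.0582] 1539
lid top [ 0.4692  0.1278 -0.0336  0.0804  0.0579] 1602
```

```bash
cat > go.py <<'E'
from cell import status
import numpy as np,sys
from scipy.spatial.transform import Rotation as R
def rel(xyz,jaw,P=None,rot=None):
    s=status.observe()
    p=s["tool_pos"] if P is None else np.array(P); r=R.from_euler("xyz",s["tool_rot"] if rot is None else rot)
    t=R.from_euler("xyz",[np.pi,0,jaw+np.pi/2])
    d=r.inv()*t
    print("t=%.2f"%s["time"],"p",s["tool_pos"].round(4),"rot",s["tool_rot"].round(3),"F",s["contact_force"].round(1),"op",round(s["opening"],4))
    print(" shift",r.inv().apply(np.array(xyz)-p).round(4),"turn",d.as_rotvec().round(4))
if __name__=="__main__":
    a=[float(v) for v in sys.argv[1:]]; rel(a[:3],a[3])
E
python3 - <<'E'
from fit import *
for n,b in(("scene",(95,160,225,320)),("top",(330,100,430,275))):
    Q=sel(n,b,.106,.113,130); l=loc(Q,.57,-.2074,-.133)
    for sg in(1,-1):
        m=(np.abs(l[:,1]*sg-.069)<.012)
        k=np.polyfit(l[m,0],l[m,1],1); print(n,sg,m.sum(),k.round(4))
        lx=np.sort(l[m,0]); i=np.argmax(np.diff(lx)); print(" gap",lx[i:i+2].round(4),lx[[0,-1]].round(3), np.percentile(l[m,1],[3,97]).round(4))
    T=sel(n,(95,200,230,280) if n=="scene" else (330,160,430,210),.125,.15); lt=loc(T,.57,-.2074,-.133); print("tab",lt.min(0).round(4),lt.max(0).round(4),lt.mean(0).round(4))
E
python3 go.py .45 .1 .26 0.5; python3 go.py .5555 -.315 .22 -.133
```

```text
scene 1 380 [0.0026 0.0683]
 gap [-0.0149  0.0199] [-0.183  0.183] [0.0621 0.0739]
scene -1 356 [-0.0018 -0.0688]
 gap [-0.0293  0.0296] [-0.185  0.183] [-0.0749 -0.0629]
tab [-0.0163 -0.0715] [ 0.0163 -0.0562] [ 0.0022 -0.0623]
top 1 382 [0.0026 0.0685]
 gap [-0.0183  0.0185] [-0.184  0.185] [0.0608 0.0749]
top -1 350 [-0.0022 -0.0685]
 gap [-0.0202  0.0272] [-0.186  0.186] [-0.0748 -0.0624]
tab [-0.0146 -0.0712] [ 0.0142 -0.0567] [-0.0009 -0.0624]
t=0.10 p [0.1832 0.4916 0.2261] rot [-3.14  -0.     2.785] F [-1.  -0.4  0.1] op 0.0917
 shift [-0.3868 -0.2738 -0.0336] turn [-1.40e-03  3.00e-04  7.14e-01]
t=0.10 p [0.1832 0.4916 0.2261] rot [-3.14  -0.     2.785] F [-1.  -0.4  0.1] op 0.0917
 shift [-0.6306 -0.6258  0.0068] turn [-1.300e-03  8.000e-04  1.347e+00]
```

Call:
jog_arm([
  [-1,[-0.387,-0.274,-0.034],[0,0,0.714]],
  [-1,[-0.387,-0.274,-0.034],[0,0,0.714]],
  [-1,[-0.387,-0.274,-0.034],[0,0,0.714]],
  [-1,[-0.387,-0.274,-0.034],[0,0,0.714]],
  [-1,[-0.387,-0.274,-0.034],[0,0,0.714]],
  [-1,[-0.387,-0.274,-0.034],[0,0,0.714]],
  [-1,[-0.387,-0.274,-0.034],[0,0,0.714]],
  [-1,[-0.387,-0.274,-0.034],[0,0,0.714]],
  [-1,[-0.387,-0.274,-0.034],[0,0,0.714]],
  [-1,[-0.387,-0.274,-0.034],[0,0,0.714]],
  [-1,[-0.387,-0.274,-0.034],[0,0,0.714]],
  [-1,[-0.387,-0.274,-0.034],[0,0,0.714]],
], squeeze=20)

```text
time: 1.1
tool_pos: [0.4525, 0.0961, 0.2608]
tool_rot: [3.141, 0.002, 2.068]
contact_force: [-0.1, -1.2, 0.3]
opening: 0.0162
```

```bash
python3 go.py .5555 -.315 .22 -.133
```

```text
t=1.10 p [0.4525 0.0961 0.2608] rot [3.141e+00 2.000e-03 2.068e+00] F [-0.1 -1.2  0.3] op 0.0162
 shift [-0.4104 -0.1054  0.0414] turn [0.0008 0.0015 0.6298]
```

Call:
jog_arm([
  [-1,[-0.413,-0.106,0.041],[0,0,0.633]],
  [-1,[-0.413,-0.106,0.041],[0,0,0.633]],
  [-1,[-0.413,-0.106,0.041],[0,0,0.633]],
  [-1,[-0.413,-0.106,0.041],[0,0,0.633]],
  [-1,[-0.413,-0.106,0.041],[0,0,0.633]],
  [-1,[-0.413,-0.106,0.041],[0,0,0.633]],
  [-1,[-0.413,-0.106,0.041],[0,0,0.633]],
  [-1,[-0.413,-0.106,0.041],[0,0,0.633]],
  [-1,[-0.413,-0.106,0.041],[0,0,0.633]],
  [-1,[-0.413,-0.106,0.041],[0,0,0.633]],
  [-1,[-0.413,-0.106,0.041],[0,0,0.633]],
  [-1,[-0.413,-0.106,0.041],[0,0,0.633]],
])

```text
time: 2.1
tool_pos: [0.5547, -0.3166, 0.2175]
tool_rot: [-3.139, -0.001, 1.434]
contact_force: [-0.4, 1.2, -0.1]
opening: 0.0005
```

```bash
python3 go.py .5555 -.315 .118 -.133
python3 - <<'E'
from cell import eyes
import cv2
c=eyes.read_camera("scene"); cv2.imwrite("pics/s1.png",cv2.resize(c["img"][130:350,60:260,::-1],None,fx=2.7,fy=2.7,interpolation=2))
E
```

```text
t=2.10 p [ 0.5547 -0.3166  0.2175] rot [-3.139e+00 -1.000e-03  1.434e+00] F [-0.4  1.2 -0.1] op 0.0005
 shift [0.0017 0.0008 0.0995] turn [-0.0022 -0.0006 -0.0039]
```

View pics/s1.png

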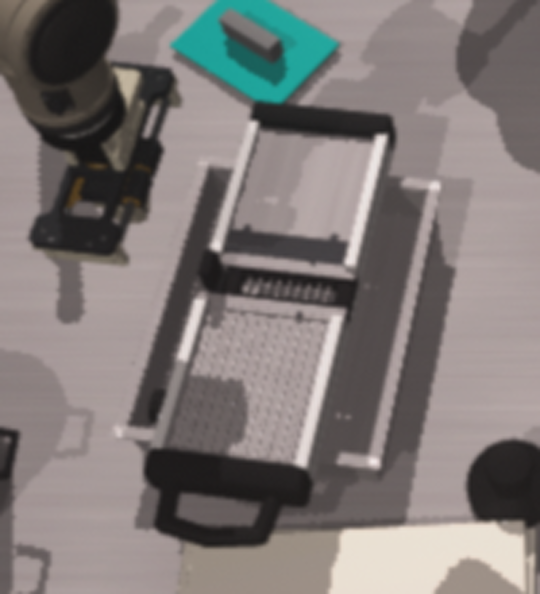

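The picture shows the gripper shut at left (110,200), outside the tab at (210,265), with the jaws along the slicer's length. Next I'll lower it.

Call:
jog_arm([
  [-1,[0,0,0.04],[0,0,0]],
  [-1,[0,0,0.08],[0,0,0]],
  [-1,[0.005,0.001,0.1],[0,0,0]],
  [-1,[0.012,0.001,0.1],[0,0,0]],
  [-1,[0.018,0.001,0.1],[0,0,0]],
  [-1,[0.024,0.001,0.1],[0,0,0]],
  [-1,[0.028,0.001,0.1],[0,0,0]],
  [-1,[0.032,0.001,0.1],[0,0,0]],
  [-1,[0.035,0.001,0.1],[0,0,0]],
  [-1,[0.038,0.001,0.1],[0,0,0]],
])

```text
time: 2.98
tool_pos: [0.5623, -0.2774, 0.1224]
tool_rot: [3.137, 0.004, 1.438]
contact_force: [-0.3, -5.5, 1.4]
opening: 0.0006
```

Call:
jog_arm([
  [-1,[0.005,0,0.002],[0,0,0]],
  [-1,[0.01,0,0.003],[0,0,0]],
  [-1,[0.015,0,0.003],[0,0,0]],
  [-1,[0.02,0,0.003],[0,0,0]],
  [-1,[0.025,0,0.003],[0,0,0]],
  [-1,[0.03,0,0.003],[0,0,0]],
  [-1,[0.034,0,0.003],[0,0,0]],
  [-1,[0.038,0,0.003],[0,0,0]],
  [-1,[0.04,0,0.003],[0,0,0]],
  [-1,[0.042,0,0.003],[0,0,0]],
])

```text
time: 3.82
tool_pos: [0.5681, -0.2364, 0.1197]
tool_rot: [3.136, 0.005, 1.438]
contact_force: [-1.2, -7.1, 2.5]
opening: 0.0005
```

```bash
python3 - <<'E'
from cell import eyes,status
from fit import *
s=status.observe();print(s["tool_pos"],s["contact_force"],loc(s["tool_pos"][None],.57,-.2074,-.133))
for n in("scene","top"):
    c=eyes.read_camera(n); np.savez(n+"1.npz",**c)
    a=c["img"][150:330,90:250] if n=="scene" else c["img"][95:275,310:440]
    cv2.imwrite(f"pics/{n}_2.png",cv2.resize(a[:,:,::-1],None,fx=3,fy=3,interpolation=2))
E
```

```text
[ 0.56811689 -0.23644312  0.11973188] [-1.1868374  -7.1296117   2.45507984] [[ 0.00198488 -0.02903635]]
```

View pics/scene_2.png

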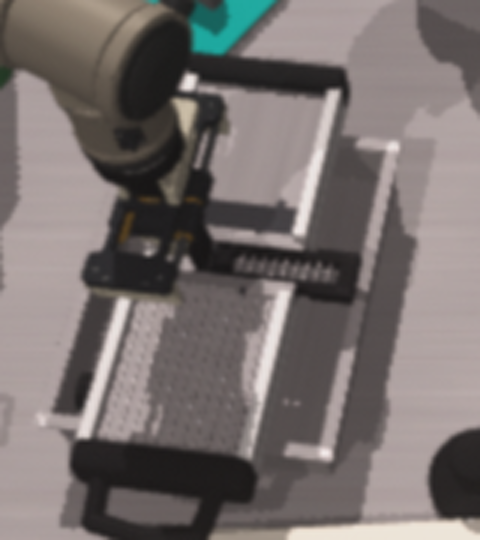

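The cassette now stands well out to the right at (340,275). The ejector isn't quite at its stop yet, so I'll push on gently.

Call:
jog_arm([
  [-1,[0.002,0,0],[0,0,0]],
  [-1,[0.004,0,0],[0,0,0]],
  [-1,[0.006,0,0],[0,0,0]],
  [-1,[0.007,0,0],[0,0,0]],
  [-1,[0.008,0,0],[0,0,0]],
])

```text
time: 4.33
tool_pos: [0.5687, -0.2322, 0.12]
tool_rot: [3.135, 0.011, 1.437]
contact_force: [-3.8, -23.6, 0.8]
opening: 0.0004
```

The force jumped to 24 N, so the end stop is reached. I'll back off slowly.

Call:
jog_arm([
  [-1,[-0.01,0,0],[0,0,0]],
  [-1,[-0.018,0,0],[0,0,0]],
  [-1,[-0.026,0,0],[0,0,0]],
  [-1,[-0.034,0,0],[0,0,0]],
  [-1,[-0.042,0,0],[0,0,0]],
  [-1,[-0.05,0,0],[0,0,0]],
  [-1,[-0.058,0,0],[0,0,0]],
  [-1,[-0.068,0,0],[0,0,0]],
  [-1,[-0.08,0,-0.005],[0,0,0]],
  [-1,[-0.085,0,-0.04],[0,0,0]],
  [-1,[-0.085,0,-0.08],[0,0,0]],
  [-1,[-0.085,0,-0.1],[0,0,0]],
])

```text
time: 5.33
tool_pos: [0.5573, -0.3118, 0.221]
tool_rot: [3.138, 0.001, 1.437]
contact_force: [0.6, -0.3, 0.7]
opening: 0.0008
```

```bash
python3 - <<'E'
from cell import eyes,status
from fit import *
s=status.observe();print(s["tool_pos"],s["contact_force"],loc(s["tool_pos"][None],.57,-.2074,-.133))
for n in("scene","top"):
    c=eyes.read_camera(n); np.savez(n+"2.npz",**c)
    a=c["img"][150:330,90:250] if n=="scene" else c["img"][95:275,310:440]
    cv2.imwrite(f"pics/{n}_3.png",cv2.resize(a[:,:,::-1],None,fx=3,fy=3,interpolation=2))
    P=cloud(c).reshape(-1,3); P=P[np.isfinite(P[:,2])]; l=loc(P,.57,-.2074,-.133)
    m=(l[:,1]>.08)&(l[:,1]<.16)&(np.abs(l[:,0])<.04)&(P[:,2]>.085)&(P[:,2]<.11)
    print(m.sum(),np.percentile(l[m],[1,50,99],axis=0).round(4),np.percentile(P[m,2],[5,50,95]))
E
python3 -c "
import numpy as np
a=-.133
for y in(.1,.102,.2):print(y,.57-y*np.sin(a),-.2074+y*np.cos(a))"
```

```text
[ 0.55727993 -0.31179555  0.22104135] [ 0.61756403 -0.26988286  0.6781087 ] [[ 0.00123598 -0.10516037]]
283 [[-0.0232  0.0814]
 [ 0.0012  0.1073]
 [ 0.023   0.1292]] [0.08667165 0.09742106 0.10346008]
222 [[-0.0221  0.081 ]
 [-0.0017  0.1077]
 [ 0.0226  0.1291]] [0.08788017 0.09817532 0.10347259]
0.1 0.5832608240485608 -0.10828314701548927
0.102 0.583526040529532 -0.10630080995579907
0.2 0.5965216480971216 -0.009166294030978545
```

View pics/scene_3.png

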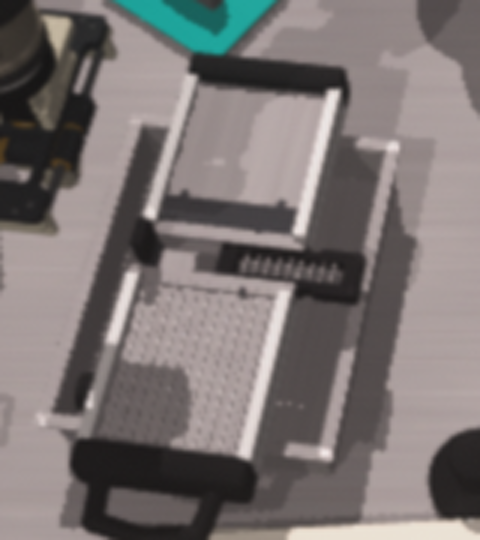

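The tab is back at rest at (147,240), and the cassette stays out with its end at slicer y ≈ 0.129 (370,275). I'll move above its outer end and open the gripper.

Call:
jog_arm([
  [1,[0.04,0,0],[0,0,0]],
  [1,[0.08,0,0],[0,0,0]],
  [1,[0.12,0,0],[0,0,0]],
  [1,[0.16,-0.001,0],[0,0,0]],
  [1,[0.2,-0.001,0],[0,0,0]],
  [1,[0.205,-0.001,0],[0,0,0]],
  [1,[0.205,-0.001,0],[0,0,0]],
  [1,[0.205,-0.001,0.04],[0,0,0]],
  [1,[0.205,-0.001,0.07],[0,0,0]],
  [1,[0.205,-0.001,0.09],[0,0,0]],
  [1,[0.205,-0.001,0.1],[0,0,0]],
  [1,[0.205,-0.001,0.1],[0,0,0]],
], squeeze=20)

```text
time: 6.43
tool_pos: [0.5811, -0.1081, 0.1138]
tool_rot: [-3.136, -0.001, 1.436]
contact_force: [-0.6, -0.3, -0.6]
opening: 0.0755
```

```bash
python3 go.py .583 -.108 .086 -.133
python3 - <<'E'
from cell import eyes
import cv2
c=eyes.read_camera("scene"); cv2.imwrite("pics/s4.png",cv2.resize(c["img"][130:330,90:290,::-1],None,fx=2.9,fy=2.9,interpolation=2))
E
```

```text
t=6.43 p [ 0.5811 -0.1081  0.1138] rot [-3.136e+00 -1.000e-03  1.436e+00] F [-0.6 -0.3 -0.6] op 0.0755
 shift [0.0003 0.002  0.0278] turn [-0.0056 -0.0009 -0.0015]
```

View pics/s4.png

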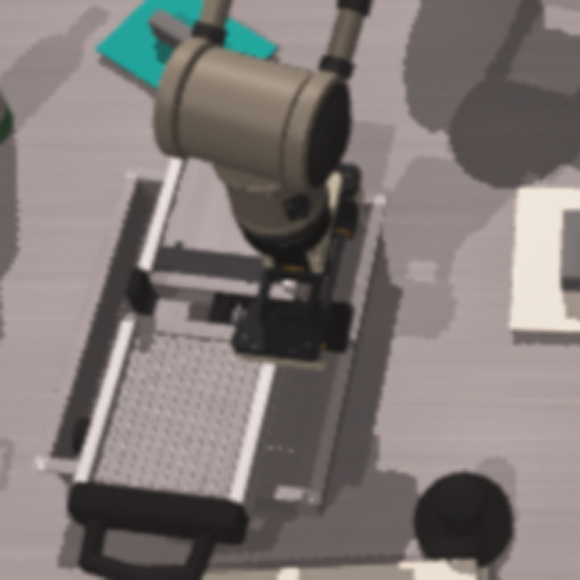

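The gripper is over the protruding end at (290,320). Now I'll lower it.

Call:
jog_arm([
  [1,[0,0.001,0.01],[0,0,0]],
  [1,[0,0.001,0.02],[0,0,0]],
  [1,[0,0.001,0.027],[0,0,0]],
  [1,[0,0.001,0.027],[0,0,0]],
  [1,[0,0.001,0.027],[0,0,0]],
])

```text
time: 6.9
tool_pos: [0.5837, -0.1071, 0.0894]
tool_rot: [-3.141, -0.0, 1.438]
contact_force: [0.0, 1.0, 0.2]
opening: 0.0918
```

```bash
python3 go.py .583 -.108 .086 -.133
```

```text
t=6.90 p [ 0.5837 -0.1071  0.0894] rot [-3.141 -0.     1.438] F [0.  1.  0.2] op 0.0918
 shift [-0.001  -0.0005  0.0034] turn [-0.0007 -0.0003  0.0001]
```

Call:
jog_arm([
  [1,[-0.001,0,0.003],[0,0,0]],
  [-1,[-0.001,0,0.003],[0,0,0]],
  [-1,[-0.001,0,0.003],[0,0,0]],
  [-1,[-0.001,0,0.003],[0,0,0]],
  [-1,[-0.001,0,0.003],[0,0,0]],
  [-1,[-0.001,0,0.003],[0,0,0]],
  [-1,[-0.001,0,0.003],[0,0,0]],
  [-1,[-0.001,0,0.003],[0,0,0]],
  [-1,[-0.001,0,0.003],[0,0,0]],
  [-1,[-0.001,0,0.003],[0,0,0]],
], squeeze=25)

```text
time: 7.73
tool_pos: [0.5837, -0.1081, 0.0868]
tool_rot: [3.141, -0.0, 1.438]
contact_force: [-1.0, 0.1, 0.5]
opening: 0.0437
```

```bash
python3 - <<'E'
from cell import eyes,status
for i in range(5):
    s=status.observe();print(s["tool_pos"].round(4),s["contact_force"].round(1),round(s["opening"],4)); eyes.read_camera("top")
E
```

```text
[ 0.5837 -0.1081  0.0868] [-1.   0.1  0.5] 0.0437
[ 0.5838 -0.1082  0.0868] [-0.9 -0.1 -0.1] 0.0437
[ 0.5837 -0.1081  0.0867] [-0.2 -0.7  0.2] 0.0438
[ 0.5837 -0.1081  0.0868] [-0.2  0.3  0.4] 0.0438
[ 0.5838 -0.1082  0.0868] [-0.1  0.7 -0.5] 0.0438
```

Gripped: the opening is 43.8 mm. I'll draw it out along slicer +y, which is tool x.

Call:
jog_arm([
  [-1,[0.005,0,0],[0,0,0]],
  [-1,[0.012,0,0],[0,0,0]],
  [-1,[0.02,0,0],[0,0,0]],
  [-1,[0.03,0,0],[0,0,0]],
  [-1,[0.04,0,0],[0,0,0]],
  [-1,[0.05,0,0],[0,0,0]],
  [-1,[0.06,0,0],[0,0,0]],
  [-1,[0.07,0,0],[0,0,0]],
  [-1,[0.08,0,0],[0,0,0]],
  [-1,[0.09,0,0],[0,0,0]],
  [-1,[0.1,0,0],[0,0,0]],
  [-1,[0.1,0,0],[0,0,0]],
], squeeze=30)

```text
time: 8.98
tool_pos: [0.5971, -0.0068, 0.0866]
tool_rot: [-3.141, -0.001, 1.439]
contact_force: [0.1, 0.2, -0.4]
opening: 0.0437
```

```bash
python3 go.py .583 -.108 .086 -.133
cat > look.py <<'E'
from cell import eyes
import cv2,sys
n,o,u0,v0,u1,v1=sys.argv[1],sys.argv[2],*map(int,sys.argv[3:7])
c=eyes.read_camera(n); a=c["img"][v0:v1,u0:u1,::-1]; f=min(760/(u1-u0),560/(v1-v0)); cv2.imwrite(f"pics/{o}.png",cv2.resize(a,None,fx=f,fy=f,interpolation=2))
E
python3 look.py scene s5 90 150 290 330;python3 look.py top t5 220 95 440 275
```

```text
t=8.98 p [ 0.5971 -0.0068  0.0866] rot [-3.141e+00 -1.000e-03  1.439e+00] F [ 0.1  0.2 -0.4] op 0.0437
 shift [-0.1021 -0.0007  0.0005] turn [-0.0002 -0.0007  0.0017]
```

View pics/s5.png

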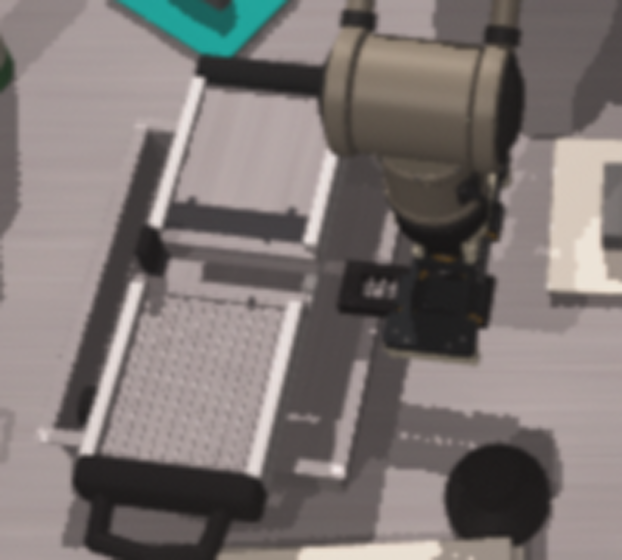

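View pics/t5.png

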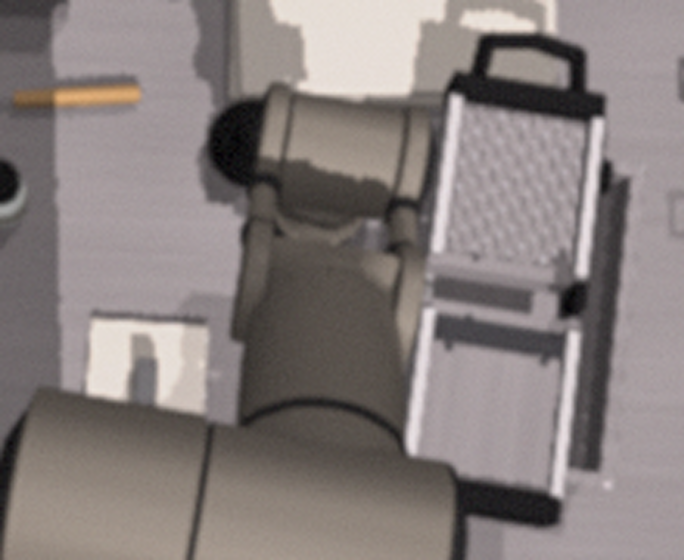

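The cassette is fully clear of the slicer, held level at (375,290) in the scene crop. Now I'll lift it.

Call:
jog_arm([
  [-1,[0.002,0,-0.02],[0,0,0]],
  [-1,[0.002,0,-0.05],[0,0,0]],
  [-1,[0.002,0,-0.08],[0,0,0]],
  [-1,[0.002,0,-0.11],[0,0,0]],
  [-1,[0.002,0,-0.12],[0,0,0]],
  [-1,[0.002,0,-0.12],[0,0,0]],
])

```text
time: 9.58
tool_pos: [0.5987, -0.0078, 0.2098]
tool_rot: [3.135, 0.0, 1.437]
contact_force: [0.3, -0.2, -0.9]
opening: 0.0443
```

```bash
python3 go.py .4553 .3699 .2 1.45; python3 go.py .52 .19 .2 .66
```

```text
t=9.58 p [ 0.5987 -0.0078  0.2098] rot [3.135 0.    1.437] F [ 0.3 -0.2 -0.9] op 0.0443
 shift [ 0.3553 -0.1925  0.0085] turn [ 0.0048  0.005  -1.5837]
t=9.58 p [ 0.5987 -0.0078  0.2098] rot [3.135 0.    1.437] F [ 0.3 -0.2 -0.9] op 0.0443
 shift [ 0.1856 -0.1044  0.0091] turn [ 0.0059  0.0026 -0.7937]
```

Call:
jog_arm([
  [-1,[0.01,-0.006,0],[0,0,-0.05]],
  [-1,[0.035,-0.02,0],[0,0,-0.15]],
  [-1,[0.065,-0.036,0.002],[0,0,-0.26]],
  [-1,[0.095,-0.052,0.004],[0,0,-0.38]],
  [-1,[0.125,-0.068,0.006],[0,0,-0.5]],
  [-1,[0.155,-0.084,0.008],[0,0,-0.62]],
  [-1,[0.185,-0.1,0.008],[0,0,-0.74]],
  [-1,[0.215,-0.116,0.008],[0,0,-0.86]],
  [-1,[0.245,-0.132,0.008],[0,0,-0.98]],
  [-1,[0.27,-0.146,0.008],[0,0,-1.1]],
  [-1,[0.295,-0.16,0.008],[0,0,-1.21]],
  [-1,[0.315,-0.171,0.008],[0,0,-1.32]],
])

```text
time: 10.58
tool_pos: [0.4676, 0.329, 0.1963]
tool_rot: [-3.139, -0.003, 2.764]
contact_force: [0.1, -0.0, -1.7]
opening: 0.0437
```

```bash
python3 go.py .4553 .3699 .12 1.45
```

```text
t=10.58 p [0.4676 0.329  0.1963] rot [-3.139e+00 -3.000e-03  2.764e+00] F [ 0.1 -0.  -1.7] op 0.0437
 shift [0.0264 0.0337 0.0763] turn [-0.0023 -0.003  -0.2569]
```

Call:
jog_arm([
  [-1,[0.01,0.015,0],[0,0,-0.1]],
  [-1,[0.02,0.027,0],[0,0,-0.2]],
  [-1,[0.026,0.033,0.01],[0,0,-0.257]],
  [-1,[0.026,0.033,0.035],[0,0,-0.257]],
  [-1,[0.026,0.033,0.06],[0,0,-0.257]],
  [-1,[0.026,0.033,0.076],[0,0,-0.257]],
  [-1,[0.026,0.033,0.076],[0,0,-0.257]],
  [-1,[0.026,0.033,0.076],[0,0,-0.257]],
])

```text
time: 11.25
tool_pos: [0.4568, 0.3672, 0.1206]
tool_rot: [-3.139, -0.003, 3.014]
contact_force: [0.1, 0.0, -1.8]
opening: 0.0437
```

```bash
python3 go.py .4553 .3699 .012 1.45;python3 look.py scene s6 300 140 460 280;python3 look.py top t6 130 140 290 280
```

```text
t=11.25 p [0.4568 0.3672 0.1206] rot [-3.139e+00 -3.000e-03  3.014e+00] F [ 0.1  0.  -1.8] op 0.0437
 shift [0.0015 0.0027 0.1086] turn [-0.0028 -0.0035 -0.0063]
```

View pics/s6.png

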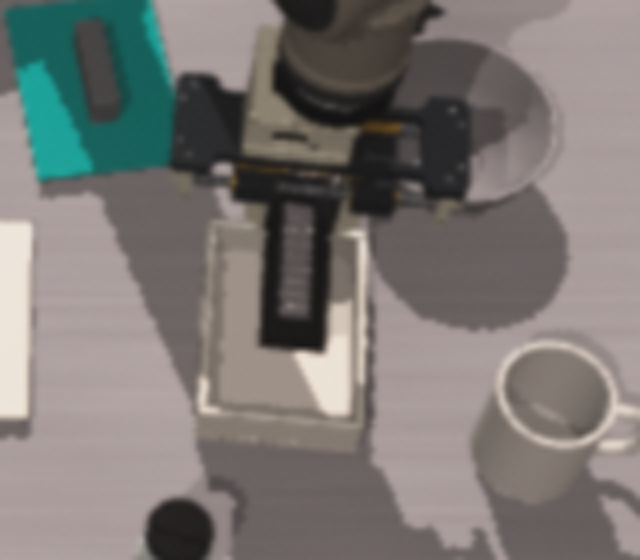

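View pics/t6.png

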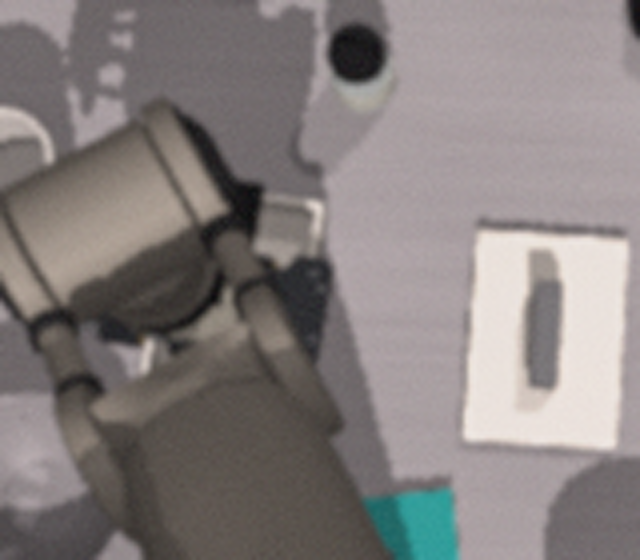

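The cassette is blades up and lies along the box, at (295,280) in the scene crop, centred over its mouth. I'll lower it.

Call:
jog_arm([
  [-1,[0.001,0.002,0.025],[0,0,-0.006]],
  [-1,[0.001,0.002,0.05],[0,0,-0.006]],
  [-1,[0.001,0.002,0.07],[0,0,-0.006]],
  [-1,[0.001,0.002,0.085],[0,0,-0.006]],
  [-1,[0.001,0.002,0.097],[0,0,-0.006]],
  [-1,[0.001,0.002,0.104],[0,0,-0.006]],
  [-1,[0.001,0.002,0.107],[0,0,-0.006]],
  [-1,[0.001,0.002,0.107],[0,0,-0.006]],
])

```text
time: 12.02
tool_pos: [0.4573, 0.3704, 0.0159]
tool_rot: [3.141, 0.0, 3.021]
contact_force: [0.3, 0.6, -0.8]
opening: 0.0436
```

```bash
python3 go.py .4553 .3699 .009 1.45;python3 look.py scene s7 300 140 460 280
```

```text
t=12.02 p [0.4573 0.3704 0.0159] rot [3.141 0.    3.021] F [ 0.3  0.6 -0.8] op 0.0436
 shift [ 0.0019 -0.0007  0.0069] turn [ 0.0003  0.0004 -0.    ]
```

View pics/s7.png

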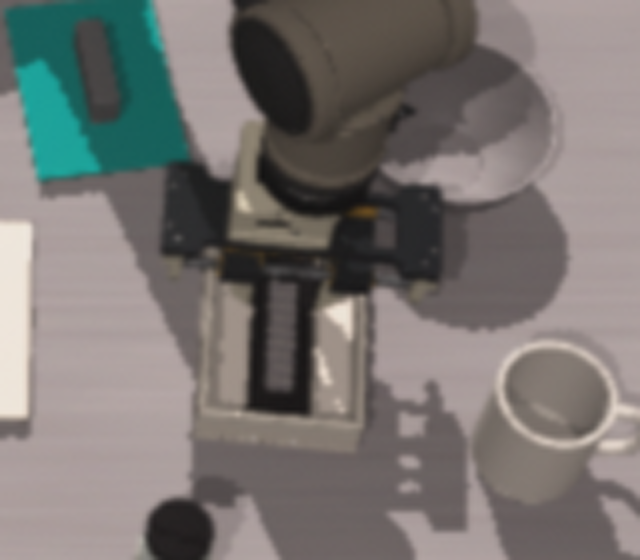

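Well centred across the box. Now I'll set it down in small steps, watching the force.

Call:
jog_arm([
  [-1,[0.002,-0.001,0.002],[0,0,0]],
  [-1,[0.002,-0.001,0.004],[0,0,0]],
  [-1,[0.002,-0.001,0.006],[0,0,0]],
  [-1,[0.002,-0.001,0.007],[0,0,0]],
  [-1,[0.002,-0.001,0.007],[0,0,0]],
])

```text
time: 12.48
tool_pos: [0.455, 0.3696, 0.0088]
tool_rot: [3.141, 0.0, 3.021]
contact_force: [-0.4, 0.8, -0.5]
opening: 0.0438
```

Call:
jog_arm([
  [-1,[0,0,0.001],[0,0,0]],
  [-1,[0,0,0.001],[0,0,0]],
  [-1,[0,0,0.001],[0,0,0]],
])

```text
time: 12.73
tool_pos: [0.455, 0.3696, 0.0087]
tool_rot: [3.141, 0.0, 3.021]
contact_force: [-2.6, -1.1, 6.7]
opening: 0.0441
```

The cassette is on the floor (6.7 N). I'll open to about 56 mm only, then go up.

Call:
jog_arm([
  [0.0,[0,0,0],[0,0,0]],
  [0.15,[0,0,0],[0,0,0]],
  [0.2,[0,0,0],[0,0,0]],
  [0.2,[0,0,0],[0,0,0]],
  [0.2,[0,0,0],[0,0,0]],
  [0.2,[0,0,-0.01],[0,0,0]],
  [0.2,[0,0,-0.03],[0,0,0]],
  [0.2,[0,0,-0.06],[0,0,0]],
  [0.2,[0,0,-0.1],[0,0,0]],
  [0.6,[0,0,-0.14],[0,0,0]],
  [0.6,[0,0,-0.16],[0,0,0]],
  [0.6,[0,0,-0.16],[0,0,0]],
])

```text
time: 13.73
tool_pos: [0.4573, 0.371, 0.1744]
tool_rot: [3.135, 0.009, 3.021]
contact_force: [0.3, 0.8, 0.0]
opening: 0.0703
```

```bash
python3 go.py .469 .1278 .14 1.536;python3 go.py .469 .1278 .016 1.536;python3 look.py scene s8 250 140 460 280
```

```text
t=13.73 p [0.4573 0.371  0.1744] rot [3.135 0.009 3.021] F [0.3 0.8 0. ] op 0.0703
 shift [-0.0406 -0.2403  0.0331] turn [ 0.0066  0.009  -0.0859]
t=13.73 p [0.4573 0.371  0.1744] rot [3.135 0.009 3.021] F [0.3 0.8 0. ] op 0.0703
 shift [-0.0396 -0.2412  0.1571] turn [ 0.0066  0.009  -0.0859]
```

View pics/s8.png

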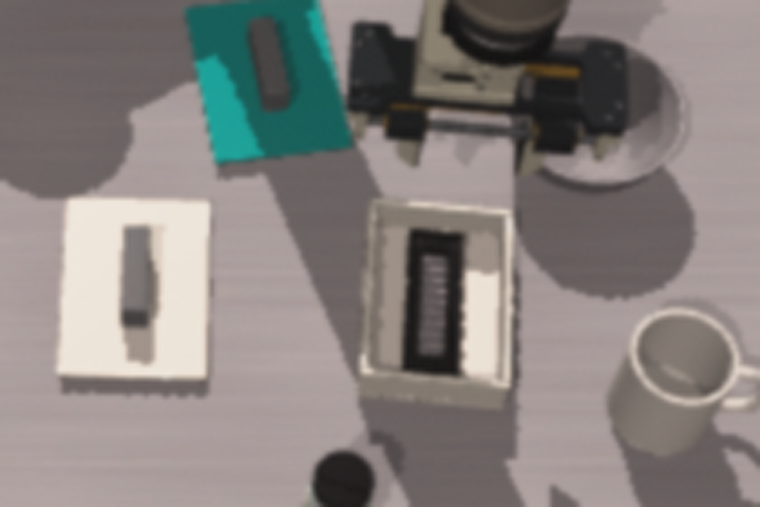

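The cassette lies flat in the box at (435,300), blades up. On to the lid handle at (137,275).

Call:
jog_arm([
  [0.4,[-0.006,-0.04,0],[0,0,-0.02]],
  [0.4,[-0.013,-0.08,0],[0,0,-0.04]],
  [0.4,[-0.02,-0.12,0.01],[0,0,-0.06]],
  [0.4,[-0.027,-0.16,0.02],[0,0,-0.086]],
  [0.4,[-0.034,-0.2,0.03],[0,0,-0.086]],
  [0.4,[-0.04,-0.24,0.033],[0,0,-0.086]],
  [0.4,[-0.04,-0.24,0.033],[0,0,-0.086]],
  [0.4,[-0.04,-0.24,0.06],[0,0,-0.086]],
  [0.4,[-0.04,-0.24,0.08],[0,0,-0.086]],
  [0.4,[-0.04,-0.24,0.08],[0,0,-0.086]],
  [0.4,[-0.04,-0.24,0.08],[0,0,-0.086]],
])

```text
time: 14.7
tool_pos: [0.4645, 0.1265, 0.0866]
tool_rot: [-3.141, -0.004, 3.107]
contact_force: [0.6, -0.2, 0.9]
opening: 0.0641
```

```bash
python3 go.py .469 .1278 .017 1.536
```

```text
t=14.70 p [0.4645 0.1265 0.0866] rot [-3.141 -0.004  3.107] F [ 0.6 -0.2  0.9] op 0.0641
 shift [-0.0048  0.0015  0.0696] turn [-0.0004 -0.0039  0.    ]
```

Call:
jog_arm([
  [0.4,[-0.004,0.001,0.025],[0,0,0]],
  [0.4,[-0.004,0.001,0.045],[0,0,0]],
  [0.4,[-0.004,0.001,0.06],[0,0,0]],
  [0.4,[-0.004,0.001,0.068],[0,0,0]],
  [0.4,[-0.004,0.001,0.069],[0,0,0]],
  [0.4,[-0.004,0.001,0.069],[0,0,0]],
])

```text
time: 15.2
tool_pos: [0.47, 0.1276, 0.0192]
tool_rot: [3.141, 0.0, 3.107]
contact_force: [-0.9, -0.2, 0.1]
opening: 0.0641
```

```bash
python3 go.py .469 .1278 .017 1.536
```

```text
t=15.20 p [0.47   0.1276 0.0192] rot [3.141 0.    3.107] F [-0.9 -0.2  0.1] op 0.0641
 shift [0.0011 0.0002 0.0022] turn [0.0001 0.0004 0.0005]
```

Call:
jog_arm([
  [-1,[0.001,0,0.002],[0,0,0]],
  [-1,[0.001,0,0.002],[0,0,0]],
  [-1,[0.001,0,0.002],[0,0,0]],
  [-1,[0.001,0,0.002],[0,0,0]],
  [-1,[0.001,0,0.002],[0,0,0]],
  [-1,[0.001,0,0.002],[0,0,0]],
  [-1,[0.001,0,0.002],[0,0,0]],
  [-1,[0.001,0,0.002],[0,0,0]],
], squeeze=30)

```text
time: 15.87
tool_pos: [0.4688, 0.1274, 0.0168]
tool_rot: [3.141, 0.0, 3.107]
contact_force: [-0.1, -0.2, 0.9]
opening: 0.0216
```

Call:
jog_arm([
  [-1,[0,0,-0.005],[0,0,0]],
  [-1,[0,0,-0.02],[0,0,0]],
  [-1,[0,0,-0.05],[0,0,0]],
  [-1,[0,0,-0.08],[0,0,0]],
  [-1,[0,0,-0.11],[0,0,0]],
  [-1,[0,0,-0.13],[0,0,0]],
  [-1,[0,0,-0.13],[0,0,0]],
])

```text
time: 16.45
tool_pos: [0.4709, 0.1276, 0.151]
tool_rot: [3.14, 0.008, 3.107]
contact_force: [1.0, 0.0, -2.7]
opening: 0.0217
```

```bash
python3 go.py .491 .3656 .14 1.451;python3 look.py scene s9 230 120 460 290
```

```text
t=16.45 p [0.4709 0.1276 0.151 ] rot [3.14  0.008 3.107] F [ 1.   0.  -2.7] op 0.0217
 shift [-0.0117  0.2385  0.0114] turn [0.0015 0.0078 0.0851]
```

View pics/s9.png

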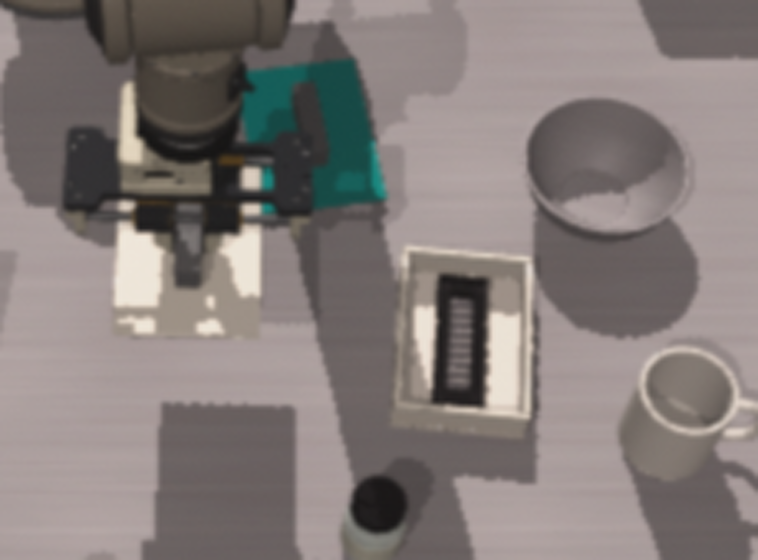

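The lid is lifted level by its handle at (188,260). Now carrying it over the box.

Call:
jog_arm([
  [-1,[-0.001,0.015,0],[0,0,0.005]],
  [-1,[-0.002,0.04,0],[0,0,0.015]],
  [-1,[-0.004,0.07,0],[0,0,0.025]],
  [-1,[-0.006,0.1,0],[0,0,0.035]],
  [-1,[-0.007,0.13,0],[0,0,0.045]],
  [-1,[-0.009,0.16,0],[0,0,0.055]],
  [-1,[-0.01,0.19,0],[0,0,0.065]],
  [-1,[-0.012,0.215,0],[0,0,0.075]],
  [-1,[-0.012,0.23,0.005],[0,0,0.085]],
  [-1,[-0.012,0.238,0.01],[0,0,0.085]],
  [-1,[-0.012,0.238,0.01],[0,0,0.085]],
  [-1,[-0.012,0.238,0.01],[0,0,0.085]],
])

```text
time: 17.5
tool_pos: [0.4881, 0.3639, 0.1349]
tool_rot: [-3.139, -0.003, 3.023]
contact_force: [-0.1, -0.8, -2.3]
opening: 0.0219
```

```bash
python3 go.py .491 .3656 .065 1.451
python3 - <<'E'
from cell import eyes,status
from fit import *
for n in("scene","top"):
    c=eyes.read_camera(n); np.savez(n+"9.npz",**c)
    P=cloud(c); z=P[...,2]; print(n)
    a=c["img"][120:290,300:460] if n=="scene" else c["img"][150:280,120:280]
    cv2.imwrite(f"pics/{n}_9.png",cv2.resize(a[:,:,::-1],None,fx=3.3,fy=3.3,interpolation=2))
    Q=P.reshape(-1,3); b=c["img"].reshape(-1,3).mean(1)
    m=(np.abs(Q[:,0]-.491)<.11)&(np.abs(Q[:,1]-.366)<.09)&(np.abs(Q[:,2]-.134)<.012)&(b>70)
    l=loc(Q[m],.491,.3656,-.12); print(m.sum(),np.percentile(l,[1,3,97,99],axis=0).round(4),np.median(Q[m,2]))
E
```

```text
t=17.50 p [0.4881 0.3639 0.1349] rot [-3.139e+00 -3.000e-03  3.023e+00] F [-0.1 -0.8 -2.3] op 0.0219
 shift [-0.0029  0.0022  0.0699] turn [-0.0025 -0.0029  0.0008]
scene
1256 [[-0.0431 -0.0607]
 [-0.0251 -0.059 ]
 [ 0.0774  0.0538]
 [ 0.0793  0.0556]] 0.12865170137151893
top
225 [[-0.0509 -0.0609]
 [-0.0472 -0.059 ]
 [ 0.0792  0.0543]
 [ 0.0806  0.0553]] 0.1304356913288538
```

View pics/scene_9.png

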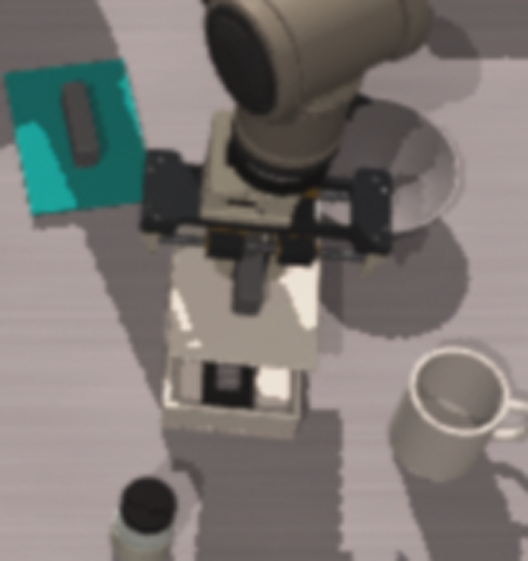

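The lid extents agree with the TCP offset, so TCP = box centre is the right aim. I'll lower to just above the rim.

Call:
jog_arm([
  [-1,[-0.002,0.002,0.02],[0,0,0]],
  [-1,[-0.002,0.002,0.04],[0,0,0]],
  [-1,[-0.002,0.002,0.055],[0,0,0]],
  [-1,[-0.002,0.002,0.065],[0,0,0]],
  [-1,[-0.002,0.002,0.069],[0,0,0]],
  [-1,[-0.002,0.002,0.07],[0,0,0]],
  [-1,[-0.002,0.002,0.07],[0,0,0]],
  [-1,[-0.002,0.002,0.07],[0,0,0]],
])

```text
time: 18.27
tool_pos: [0.4919, 0.3667, 0.0679]
tool_rot: [3.14, 0.002, 3.022]
contact_force: [0.4, 0.3, -1.5]
opening: 0.0217
```

```bash
python3 go.py .491 .3656 .056 1.451;python3 look.py scene s10 300 140 460 280
```

```text
t=18.27 p [0.4919 0.3667 0.0679] rot [3.140e+00 2.000e-03 3.022e+00] F [ 0.4  0.3 -1.5] op 0.0217
 shift [ 0.0008 -0.0012  0.0118] turn [ 0.0012  0.0016 -0.0002]
```

View pics/s10.png

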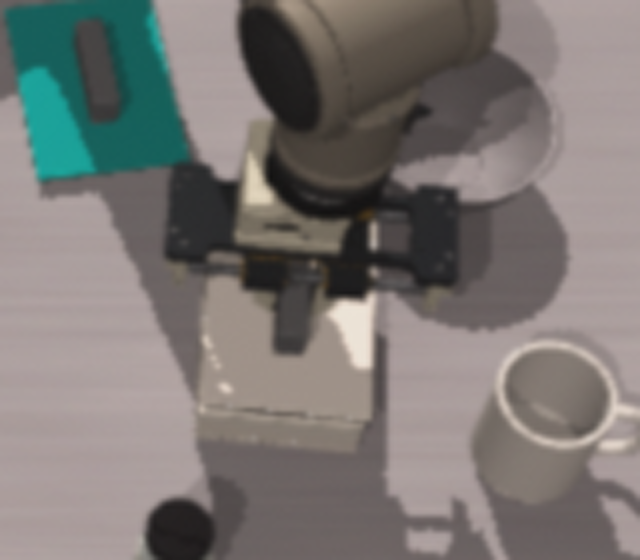

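The lid sits parallel above the rim. I'll lower in small steps, checking the force.

Call:
jog_arm([
  [-1,[0.001,-0.001,0.003],[0,0,0]],
  [-1,[0.001,-0.001,0.006],[0,0,0]],
  [-1,[0.001,-0.001,0.009],[0,0,0]],
  [-1,[0.001,-0.001,0.012],[0,0,0]],
  [-1,[0.001,-0.001,0.014],[0,0,0]],
  [-1,[0.001,-0.001,0.014],[0,0,0]],
])

```text
time: 18.82
tool_pos: [0.4898, 0.3655, 0.052]
tool_rot: [-3.141, -0.001, 3.022]
contact_force: [-0.4, 0.2, -1.4]
opening: 0.0219
```

```bash
python3 go.py .491 .3656 .0508 1.451
```

```text
t=18.82 p [0.4898 0.3655 0.052 ] rot [-3.141e+00 -1.000e-03  3.022e+00] F [-0.4  0.2 -1.4] op 0.0219
 shift [-0.0012  0.0002  0.0012] turn [-0.0006 -0.0009  0.0001]
```

The plug is in the mouth with no contact force, and about 1 mm remains.

Call:
jog_arm([
  [-1,[-0.001,0,0.001],[0,0,0]],
  [-1,[-0.001,0,0.001],[0,0,0]],
  [-1,[-0.001,0,0.002],[0,0,0]],
  [-1,[-0.001,0,0.002],[0,0,0]],
])

```text
time: 19.15
tool_pos: [0.4913, 0.3656, 0.0509]
tool_rot: [3.141, 0.0, 3.022]
contact_force: [-0.1, -0.3, -1.3]
opening: 0.0219
```

Call:
jog_arm([
  [-1,[0,0,0.001],[0,0,0]],
  [-1,[0,0,0.001],[0,0,0]],
  [-1,[0,0,0.001],[0,0,0]],
  [-1,[0,0,0.001],[0,0,0]],
])

```text
time: 19.48
tool_pos: [0.4913, 0.3656, 0.0508]
tool_rot: [3.141, 0.001, 3.022]
contact_force: [-2.3, -1.1, 5.4]
opening: 0.022
```

Seated: 5.4 N at exactly the expected height. I'll release and retreat.

Call:
jog_arm([
  [-0.4,[0,0,0],[0,0,0]],
  [-0.1,[0,0,0],[0,0,0]],
  [-0.1,[0,0,0],[0,0,0]],
  [-0.1,[0,0,0],[0,0,0]],
  [-0.1,[0,0,-0.01],[0,0,0]],
  [-0.1,[0,0,-0.03],[0,0,0]],
  [-0.1,[0,0,-0.06],[0,0,0]],
  [-0.1,[0,0,-0.1],[0,0,0]],
  [-0.1,[0,0,-0.13],[0,0,0]],
  [-0.1,[0.02,-0.03,-0.15],[0,0,0]],
  [-0.1,[0.05,-0.06,-0.15],[0,0,0]],
  [-0.1,[0.05,-0.09,-0.15],[0,0,0]],
])

```text
time: 20.48
tool_pos: [0.4271, 0.2822, 0.2016]
tool_rot: [3.14, 0.0, 3.024]
contact_force: [0.7, -0.3, -0.7]
opening: 0.0414
```

Call:
jog_arm([
  [-0.1,[0.01,-0.03,0],[0,0,0]],
  [-0.1,[0.02,-0.06,0],[0,0,0]],
  [-0.1,[0.02,-0.09,0],[0,0,0]],
  [-0.1,[0.02,-0.12,0],[0,0,0]],
  [-0.1,[0.02,-0.14,0],[0,0,0]],
  [-0.1,[0.02,-0.14,0],[0,0,0]],
  [-0.1,[0.02,-0.14,0],[0,0,0]],
])

```text
time: 21.07
tool_pos: [0.3944, 0.145, 0.2006]
tool_rot: [3.141, 0.001, 3.019]
contact_force: [0.1, -0.5, 0.7]
opening: 0.0409
```

```bash
python3 - <<'E'
from cell import eyes,status
from fit import *
s=status.observe();print(s["time"],s["tool_pos"].round(3),s["contact_force"].round(1),s["qvel"].round(3))
for n in("scene","top"):
    c=eyes.read_camera(n); np.savez(n+"10.npz",**c); cv2.imwrite(f"pics/{n}_end.png",c["img"][:,:,::-1])
    Q=cloud(c).reshape(-1,3); l=loc(Q,.491,.3656,-.12)
    m=(np.abs(l[:,0])<.095)&(np.abs(l[:,1])<.07)&(np.abs(Q[:,2]-.045)<.006)
    ll=l[m];A=np.c_[ll,np.ones(m.sum())];k=np.linalg.lstsq(A,Q[m,2],rcond=None)[0]
    print(n,m.sum(),np.percentile(ll,[1,99],axis=0).round(4),"plane slope,z",k.round(4),"resid",np.std(A@k-Q[m,2]).round(4))
    o=cloud(np.load(n+"0.npz")).reshape(-1,3)
    for nm,x,y,r in(("guard",.742,.031,.07),("jar",.67,.275,.04),("bowl",.33,.515,.1),("mug",.58,.55,.06)):
        f=lambda q:np.nanmean(q[(np.hypot(q[:,0]-x,q[:,1]-y)<r)&(q[:,2]>.03)],0).round(4)
        print(nm,f(o),f(Q))
E
```

```text
21.0667 [0.394 0.145 0.201] [ 0.1 -0.5  0.7] [ 0.034  0.02  -0.019  0.005 -0.004  0.009]
scene 1776 [[-0.0803 -0.0582]
 [ 0.0816  0.0573]] plane slope,z [ 0.0006 -0.0026  0.0447] resid 0.0026
guard [0.7551 0.0253 0.0586] [0.7573 0.0245 0.0574]
jar [0.6776 0.2749 0.0707] [0.6776 0.275  0.0714]
bowl [0.2847 0.5047 0.243 ] [0.3135 0.5109 0.0504]
mug [0.5772 0.5392 0.0645] [0.5776 0.5387 0.0644]
top 1803 [[-0.0794 -0.0584]
 [ 0.082   0.0579]] plane slope,z [-0.0022  0.0008  0.0454] resid 0.0026
guard [0.7553 0.0242 0.0568] [0.7536 0.024  0.0569]
jar [0.6644 0.2747 0.0738] [0.6642 0.2746 0.0734]
bowl [0.3198 0.5099 0.1554] [0.3379 0.5173 0.0503]
mug [0.577  0.5392 0.0671] [0.5769 0.5393 0.0667]
```

View pics/scene_end.png

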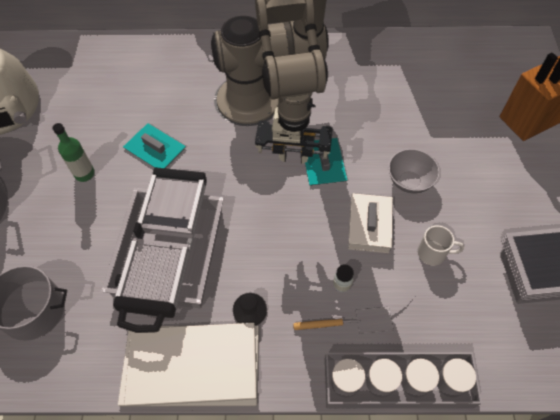

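The lid is seated and level on the box at (371,222). The ejector is back at rest at (138,231), and the bystanders are where they were. Handing in.

```bash
python3 -c "
from cell import job
print(job.hand_in())"
```

```text
the job is handed in; nothing more can be done
None
```

I pushed the ejector in until it stopped hard, at about 24 N, and then let it spring back. I drew the cassette 100 mm out of the slicer, laid it blades up on the box floor, and set the lid on the box. The work took about 21 s of the 72 s allowed.

- **Lid:** both cameras show its top at about 45 mm, as it should be when seated. It tilts less than 0.003 rad and is centred on the box to within about 1 mm.
- **Cassette:** it touched down on the box floor with a light contact force, and the picture taken before the lid went on showed it flat with the blades up.
- **Bystanders:** the jar and mug readings match the start to within 1 mm. The food holder differed by about 2 mm, but in opposite directions in the two cameras, so I take that as measurement noise. The arm blocked the bowl in the first pictures, so I could only compare it by eye, and it looks unmoved.

No check failed. The one I could not make fully was the bowl's position.

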